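Bring the roller to the top of the inclined track and hold it for a timed run

ROBOT

A 7-joint arm with a two-finger parallel gripper is mounted at the origin on the work surface. World frame = base frame: x ahead of the robot, y to its left, z up, the work surface at z = 0. Lengths are in m, angles in rad, forces in N, time in s.
With the tool pointing down it reaches from about 0.35 to 0.9 m from the base axis. Payload 19.9 kg.
Tool frame: the origin (TCP) lies midway between the tips of the shut fingers; the grasp point (between the pads) lies 19 mm behind it; z points along the fingers, x is the direction in which the jaws open and shut, and the axes are right-handed (so a half turn about z gives the same grasp; the last joint's range is limited). The gripper opens to 85 mm and grips with 20 to 120 N. Pads are 22 mm wide; open, the fingers measure 114 mm over their backs; the gripper's body (76 mm by 85 mm) begins 54 mm behind the grasp point. The pads swing forward as they close: fully open they stand 13 mm farther back than shut.
Start: joints at [1.248, 0.417, -0.01, 1.614, 0.005, 1.111, -0.053], TCP at [0.173, -0.601, 0.231] pointing down, gripper open.
Joint ranges: [-2.81, 2.81], [-0.39, 2.02], [-1.27, 1.25], [0.06, 2.57], [-1.19, 4.33], [0.19, 2], [-2.82, 2.82]. Speed limits (rad/s): [1.89, 1.89, 2.39, 2.39, 3.01, 3.01, 3.01].

INTERFACE

Orientations are given as a rotation vector (axis times angle).
In Python, from rig import bot gives the robot as it stands.
- The arm moves only by the tool jog_arm, never from a script. Its arguments are lists of equal length, an entry for each row: "xyz": the shift along the world's x, y, z in units of 0.1 m (1.0 is 0.1 m), a list of three; "angular": the turn, a rotation vector about the world's x, y, z in units of 45 degrees (1.0 is 45 degrees), a list of three. A call has 1 to 10 rows; each row shifts and turns the commanded pose from where the row before left it; what a row does not reach is not made up. A row lasts 1/12 s, in which the tool goes at most 41.7 mm and 7.16 degrees, less where a joint would pass 70% of its speed; a pose out of reach is approached as far as the arm can. A call with a number of a shift or a turn outside -1 to 1 is refused whole. A call with a gripper value outside its range is refused whole. "jaw" is the closure, from 0 (fully open) to 1 (shut), set as the call begins (left out, the last holds). The fingers move at their own pace and stop on an object; the grip force is fixed at half the most. Time passes only in rows, so rows that do not move let the fingers close. It gives the time, the measured TCP pose, the force and the opening at its end, in the units of the state.
- bot.get_state(): the state, without advancing time (a new reading comes with each control period).
- bot.snapshot(name): name is "scene" or "top" or "wrist"; returns a dict with "color" (480x640x3 uint8, red, green, blue), "fx", "fy", "cx", "cy" (pixels), "extrinsics" (4x4, takes a point from world to camera coordinates); the wrist camera has in their place "hand_eye" (4x4, takes a point from camera to tool coordinates, whose origin is the TCP and whose axes are the tool frame's). Camera axes: x right, y up, looking along -z (the intrinsics and any distortion apply to the point x, -y, -z); pixel columns grow to the right and rows downward; lengths in m; the calibration is good to about 2 mm. A picture is of the moment at which its call begins: read the wrist's pose just before it. There is no depth.
- bot.job_done(): hands the job in, once; it reports no verdict.
The state is a dict: "t": time; "q": joint angles; "dq": joint speeds; "effort": joint torques, N m; "eef_pos": TCP position; "ee_rot": TCP orientation; "contact_force": force on the tool from outside, world axes, zero at the start; "torque": the same for the moment, N m; "grip_width": finger opening in m.
Only numpy, scipy, OpenCV 4.12 (cv2) and the standard library are available. Lean on these libraries where they do the work, as an engineer would, in place of code of your own. Each camera call takes 0.05 s, during which the arm holds its last target.

TASK

Get the inclined track ready for a timed run: with the fingertips behind the aluminium roller that lies at the low end of the track, push it slowly up the slope until it is fully home against the stop plate at the top, with the start switch pressed in. Only push it, never lift it, and never let it run free or roll back. Do not force it at the stop, leave the other things on the table alone, and finish while still holding the roller there with the fingertips, because it rolls down as soon as it is let go.

Things in the scene. Friction and masses are not known exactly. Their poses are not given: they have to be found in the camera images.
- rig: Fixed inclined-plane rig. Grey base plate 380 x 150 mm, top 16 mm above the table; upright plates beside the track at the low end (74 mm high) and slotted ones near the high end (120 mm high). Origin: at table height under the middle of the roller's path. x axis: level, in the uphill direction; z up. Placed and turned differently each time.
- track (a joint): Incline of the track in rad, 0 = level; clamped at 0.14 to 0.24, it stays there. The track is a dark anodised aluminium channel 94 mm wide inside with side rails 12 mm high above its running surface; black sensor heads outside the rails reach 26 mm and a 30 mm long ear at each side of the resting roller 34 mm above the surface.
- rest (a point): Low end of the track: the roller's centre as it rests there, 25 mm above the running surface, same axes as home. The roller leans on two rubber buffers, 28 mm high, at the two sides of the channel; the 58 mm between them is open, so fingertips can go down there behind the roller. The channel's floor ends 45 mm downhill of this point.
- home (a point): The roller's centre when it is fully home: 215 mm up the track from rest, 25 mm above the running surface, 25 mm before the face of the steel stop plate (100 mm wide, 47 mm high above the surface). Axes: x up the slope, y along the roller's axis, z square to the running surface.
- switch (a joint): Start switch: a spring plunger (12 mm across, in the middle of the stop plate at the height of the roller's centre) that stands 5 mm out of the plate towards the roller. 0 = out, 0.005 m = pushed in flush with the plate; about 2 N pushes it in, and it springs out again.
- roller: The roller: a solid turned aluminium cylinder, 50 mm in diameter and 90 mm long, about 0.48 kg (varies by a fifth), smooth (friction on the track about 0.3), lying across the track at its low end and rolling easily. Pushed near the middle of its length it runs straight; pushed 20 mm or more to one side it binds between the rails. Origin at its centre; its y axis is the cylinder's axis.
- tube: Bystander: a steel tube, 50 mm outside, 42 mm inside, 90 mm tall, standing on end on the table on the rig's right-hand side (seen uphill). Origin at the centre of its underside.
- board: Bystander: a green circuit board 100 x 80 mm on four 12 mm brass standoffs, up to 26 mm tall, lying on the rig's left-hand side (seen uphill). Origin at the centre of its underside.
- driver: Bystander: a screwdriver, 170 mm long, lying on the table beyond the high end of the rig. Origin at table height under it.
There are look-alikes about, which are no part of the job. Leave any blue or pink look-alike of the roller alone.

How it is judged:
By the outcome, as a careful person would: the job done as asked, in the order asked, and still so for the second after the job is handed in, while the arm keeps its last pose, push and grip.
It also fails if it takes over 38 s, if anything falls off the work surface, if the arm or the gripper's body presses on something with over 40 N, if the wrist force passes 120 N, or if a joint passes its speed limit or range.

## Working session

There is one attempt and no reset: what is moved stays moved. The work goes in short steps, Python scripts to look and compute and a tool call to move; the robot and the scene stay as the last step left them, time stands still between calls to the robot, and variables do not carry over. Pictures are saved under pics/ and viewed, and the job is handed in when it is done.

Besides the shell and the picture viewer there is one more tool, called after "Call:" as name(argument=value, ...) on one line, values as JSON. jog_arm: Moves the arm, as the interface text tells. Shifts and turns lie within -1 to 1; 1 stands for 0.1 m of shift or 45 degrees of turn. Its arguments: {"type":"object","properties":{"xyz":{"type":"array","items":{"type":"array","items":{"type":"number","minimum":-1,"maximum":1}}},"angular":{"type":"array","items":{"type":"array","items":{"type":"number","minimum":-1,"maximum":1}}},"jaw":{"type":"number"}},"required":["xyz","angular"]}

```bash
mkdir -p pics; ls
python3 - <<'E'
from rig import bot
import cv2,numpy as np
s=bot.get_state()
for k in s: print(k,np.round(s[k],4))
for n in("scene","top","wrist"):
    d=bot.snapshot(n); cv2.imwrite(f"pics/a_{n}.png",d["color"][:,:,::-1])
    print(n,{k:(np.round(v,4).tolist()) for k,v in d.items() if k!="color"})
E
```

```text
pics
t 0.0
q [ 1.2485  0.418  -0.0103  1.6142  0.0047  1.1107 -0.053 ]
dq [-0.0003 -0.001   0.0005 -0.0014 -0.0008  0.0016  0.0008]
effort [ 7.00000e-04 -8.64447e+01  6.79000e-01 -4.34901e+01  1.90000e-02
  7.30000e-03 -0.00000e+00]
eef_pos [ 0.1731 -0.6002  0.2307]
ee_rot [-2.5100e+00  1.8883e+00  1.6000e-03]
contact_force [0.9177 0.2262 0.4913]
torque [0.0116 0.0385 0.0606]
grip_width 0.0855
scene {'fx': 550.9563, 'fy': 550.9563, 'cx': 320.0889, 'cy': 235.7182, 'extrinsics': [[-0.3264, 0.9452, -0.0021, 0.1559], [-0.7631, -0.2622, 0.5906, 0.4296], [0.5578, 0.1943, 0.8069, -1.4052], [0.0, 0.0, 0.0, 1.0]]}
top {'fx': 543.0433, 'fy': 543.0433, 'cx': 329.7082, 'cy': 235.742, 'extrinsics': [[-0.0145, -0.9997, -0.0206, 0.0496], [0.9971, -0.0161, 0.0747, -0.5801], [-0.075, -0.0195, 0.997, -1.2284], [0.0, 0.0, 0.0, 1.0]]}
wrist {'fx': 337.2544, 'fy': 337.2544, 'cx': 321.2447, 'cy': 238.0263, 'hand_eye': [[1.0, -0.0003, -0.0001, -0.0004], [-0.0003, -0.9595, -0.2817, -0.0721], [0.0, 0.2817, -0.9595, -0.1431], [0.0, 0.0, 0.0, 1.0]]}
```

View pics/a_scene.png

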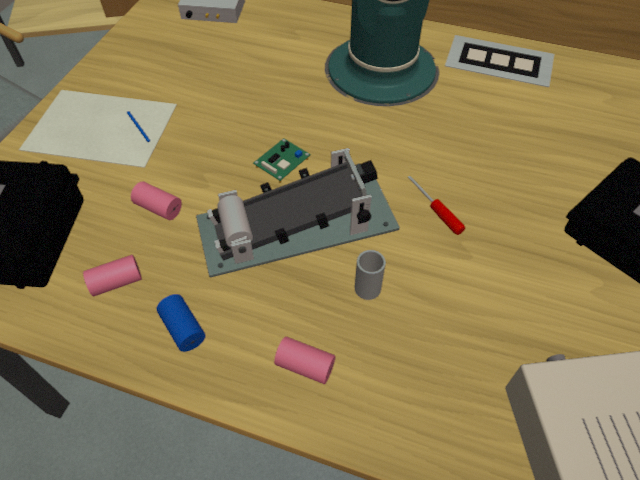

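View pics/a_top.png

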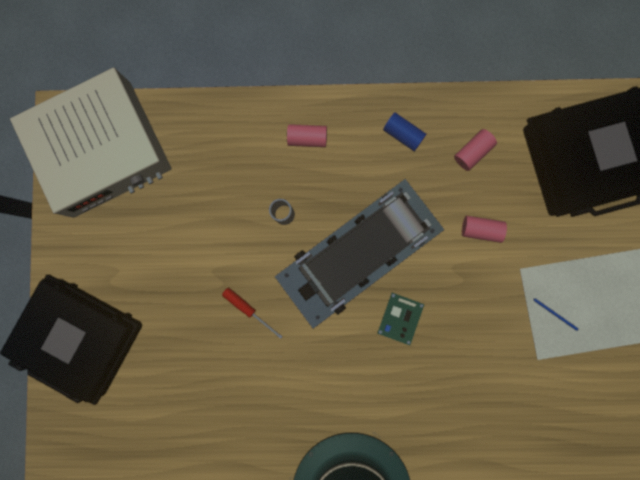

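View pics/a_wrist.png

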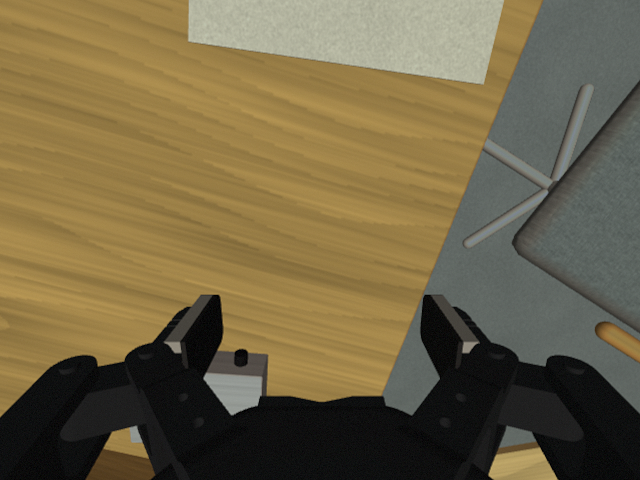

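Candidates for the roller, in top-view pixels: the grey cylinder on the track (404,218), pink cylinders at (307,135), (476,149) and (485,229), a blue one at (405,131), and the grey standing tube at (282,211). I choose the grey one on the track and check it in a close crop.

Run:
```python
import cv2
a=cv2.imread("pics/a_top.png")[165:340,260:460]
cv2.imwrite("pics/b_top.png",cv2.resize(a,None,fx=3.4,fy=3.4,interpolation=cv2.INTER_CUBIC))
a=cv2.imread("pics/a_scene.png")[130:290,180:420]
cv2.imwrite("pics/b_scene.png",cv2.resize(a,None,fx=3.3,fy=3.3,interpolation=cv2.INTER_CUBIC))
```

```text
(no output)
```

View pics/b_top.png

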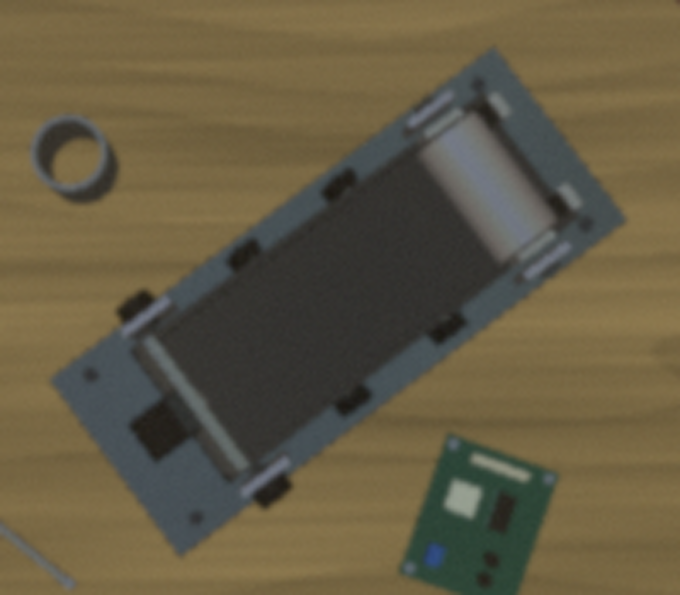

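View pics/b_scene.png

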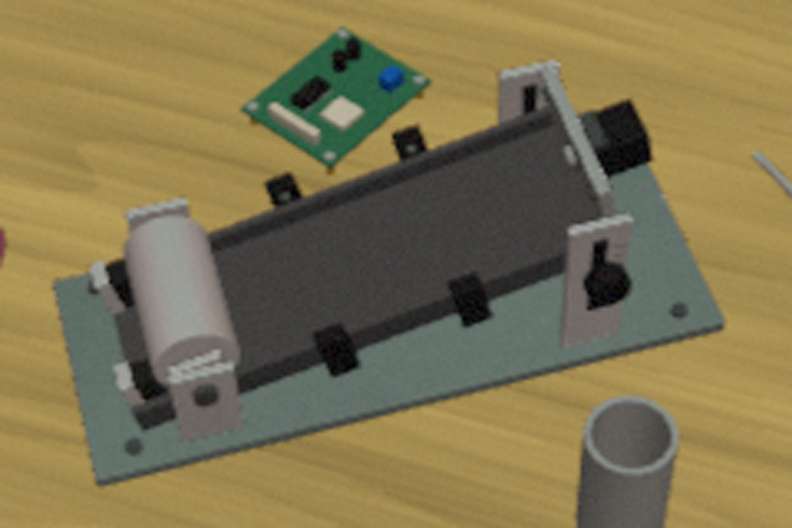

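The crops show the bare-aluminium grey roller on the track's low end: top crop (488,186), scene crop (182,300). The rig climbs toward the lower left in the top view, and the stop plate and switch are at top crop (195,400).

```bash
cat > h.py <<'E'
import numpy as np,cv2
from rig import bot
def cam(d,state=None):
    K=np.array([[d["fx"],0,d["cx"]],[0,d["fy"],d["cy"]],[0,0,1]])
    if "extrinsics" in d: E=np.array(d["extrinsics"])
    else:
        T=np.eye(4); T[:3,:3]=cv2.Rodrigues(np.array(state["ee_rot"],float))[0]; T[:3,3]=state["eef_pos"]
        E=np.linalg.inv(T@np.array(d["hand_eye"]))
    F=np.diag([1,-1,-1.]); 
    return K@F@E[:3]   # projection
def ray(P,uv):
    M=P[:,:3]; c=-np.linalg.solve(M,P[:,3]); r=np.linalg.solve(M,[uv[0],uv[1],1.]); return c,r/np.linalg.norm(r)
def onz(P,uv,z):
    c,r=ray(P,uv); return c+r*(z-c[2])/r[2]
def tri(P1,u1,P2,u2):
    X=cv2.triangulatePoints(P1,P2,np.array(u1,float).reshape(2,1),np.array(u2,float).reshape(2,1))[:,0]; X=X[:3]/X[3]
    c1,r1=ray(P1,u1);c2,r2=ray(P2,u2);n=np.cross(r1,r2);n/=np.linalg.norm(n)
    return X,abs((c2-c1)@n)
def proj(P,X):
    x=P@np.append(X,1); return x[:2]/x[2]
E
cat > m1.py <<'E'
from h import *
import json
Pt=cam(bot.snapshot("top"));Ps=cam(bot.snapshot("scene"))
np.savez("cams.npz",Pt=Pt,Ps=Ps)
tc=lambda u,v:(u/3.4+260-.35,v/3.4+165-.35)
sc=lambda u,v:(u/3.3+180-.35,v/3.3+130-.35)
ct=[onz(Pt,tc(*p),.016) for p in[(493,47),(625,220),(182,556),(52,380)]]
cs=[onz(Ps,sc(*p),.016) for p in[(101,481),(55,283),(722,324)]]
print("top corners",np.round(ct,4).tolist());print("scene",np.round(cs,4).tolist())
for i in range(4): print(np.linalg.norm(ct[i]-ct[(i+1)%4]))
up=(ct[3]+ct[2]-ct[0]-ct[1]); print("yaw",np.degrees(np.arctan2(up[1],up[0])),"mid",np.mean(ct,0))
print("edge yaws",[np.degrees(np.arctan2(*(b-a)[1::-1])) for a,b in[(ct[0],ct[3]),(ct[1],ct[2])]], np.degrees(np.arctan2(*(cs[2]-cs[0])[1::-1])))
for n,a,b in[("stopL",(243,466),(545,64)),("stopR",(148,338),(606,208)),("stopL2",(243,466),(549,64)),
   ("ear R upright top",(430,110),(203,368)),("upr L hi top",(267,478),(530,66)),("upr R hi top",(146,315),(600,221))]:
    print(n,[np.round(x,4) for x in tri(Pt,tc(*a),Ps,sc(*b))])
E
python3 m1.py
```

```text
top corners [[0.712, -0.1355, 0.016], [0.5918, -0.2218, 0.016], [0.3699, 0.0817, 0.016], [0.4892, 0.1685, 0.016]]
scene [[0.7168, -0.1321, 0.016], [0.5978, -0.2203, 0.016], [0.4968, 0.1695, 0.016]]
0.14802192122571076
0.3759774221988912
0.14754912699601883
0.37687913910427756
yaw 126.20381229877133 mid [ 0.54076163 -0.02676794  0.016     ]
edge yaws [np.float64(126.23934059967485), np.float64(126.16819878936384)] 126.11444601206394
stopL [array([0.4351, 0.0366, 0.1307]), np.float64(0.0022)]
stopR [array([0.5144, 0.0964, 0.1133]), np.float64(0.0003)]
stopL2 [array([0.4348, 0.0377, 0.1307]), np.float64(0.0001)]
ear R upright top [array([ 0.6613, -0.0869,  0.0718]), np.float64(0.0006)]
upr L hi top [array([0.4264, 0.0235, 0.1167]), np.float64(0.0008)]
upr R hi top [array([0.5286, 0.097 , 0.1184]), np.float64(0.0)]
```

```bash
cat >> m1.py <<'E'
print("roller",tri(Pt,tc(488,186),Ps,sc(182,301)))
for z in(.055,.06,.065): print(z,onz(Pt,tc(488,186),z),onz(Ps,sc(182,301),z))
s=bot.get_state();R=cv2.Rodrigues(np.array(s["ee_rot"],float))[0];print(R.round(3),s["t"])
E
python3 m1.py | tail -9
```

```text
upr L hi top [array([0.4264, 0.0235, 0.1167]), np.float64(0.0008)]
upr R hi top [array([0.5286, 0.097 , 0.1184]), np.float64(0.0)]
roller (array([ 0.61223593, -0.12463513,  0.05595205]), np.float64(0.0008696245270237204))
0.055 [ 0.61251166 -0.12515652  0.055     ] [ 0.61147686 -0.12463722  0.055     ]
0.06 [ 0.61199459 -0.12457384  0.06      ] [ 0.61481458 -0.12243831  0.06      ]
0.065 [ 0.61147752 -0.12399115  0.065     ] [ 0.6181523  -0.12023939  0.065     ]
[[ 0.277 -0.961 -0.   ]
 [-0.961 -0.277  0.   ]
 [-0.     0.    -1.   ]] 0.35
```

Call:
jog_arm(xyz=[[0.237, 0.214, 0], [0.237, 0.214, 0], [0.237, 0.214, 0], [0.237, 0.214, 0], [0.237, 0.214, 0], [0.237, 0.214, 0], [0.237, 0.214, 0], [0.237, 0.214, 0], [0.237, 0.214, 0], [0.237, 0.214, 0]], angular=[[0, 0, 0.1222], [0, 0, 0.1222], [0, 0, 0.1222], [0, 0, 0.1222], [0, 0, 0.1222], [0, 0, 0.1222], [0, 0, 0.1222], [0, 0, 0.1222], [0, 0, 0.1222], [0, 0, 0.1222]], jaw=1)

```text
t: 1.18
eef_pos: [0.4112, -0.3853, 0.2314]
ee_rot: [3.1, -0.509, 0.0]
contact_force: [0.1, -0.6, -0.0]
grip_width: 0.0001
```

Call:
jog_arm(xyz=[[0.237, 0.214, 0], [0.237, 0.214, 0], [0.237, 0.214, 0], [0.237, 0.214, 0], [0.237, 0.214, 0], [0.237, 0.214, 0], [0.237, 0.214, 0], [0.237, 0.214, 0], [0.237, 0.214, 0], [0.237, 0.214, 0], [0, 0, 0]], angular=[[0, 0, 0.1222], [0, 0, 0.1222], [0, 0, 0.1222], [0, 0, 0.1222], [0, 0, 0.1222], [0, 0, 0.1222], [0, 0, 0.1222], [0, 0, 0.1222], [0, 0, 0.1222], [0, 0, 0.1222], [0, 0, 0]])

```text
schema error: expected 1 to 10 rows
```

Call:
jog_arm(xyz=[[0.237, 0.214, 0], [0.237, 0.214, 0], [0.237, 0.214, 0], [0.237, 0.214, 0], [0.237, 0.214, 0], [0.237, 0.214, 0], [0.237, 0.214, 0], [0.237, 0.214, 0], [0.237, 0.214, 0], [0.237, 0.214, 0]], angular=[[0, 0, 0.1222], [0, 0, 0.1222], [0, 0, 0.1222], [0, 0, 0.1222], [0, 0, 0.1222], [0, 0, 0.1222], [0, 0, 0.1222], [0, 0, 0.1222], [0, 0, 0.1222], [0, 0, 0.1222]])

```text
t: 2.02
eef_pos: [0.6482, -0.1715, 0.2313]
ee_rot: [2.985, 0.979, -0.0]
contact_force: [-0.1, 0.2, 0.6]
grip_width: 0.0002
```

Call:
jog_arm(xyz=[[0, 0, -0.1], [0, 0, 0]], angular=[[0, 0, 0], [0, 0, 0]])

```text
t: 2.18
eef_pos: [0.6475, -0.1706, 0.2194]
ee_rot: [-2.984, -0.976, 0.002]
contact_force: [-0.4, -0.5, -0.9]
grip_width: 0.0
```

Run:
```python
from h import *
s=bot.get_state();d=bot.snapshot("wrist");cv2.imwrite("pics/c_wrist.png",d["color"][:,:,::-1]);np.save("pw.npy",cam(d,s))
R=cv2.Rodrigues(np.array(s["ee_rot"],float))[0];print(s["t"],np.round(s["eef_pos"],4),"\n",R.round(3),np.degrees(np.arctan2(R[1,0],R[0,0])),np.round(s["contact_force"],2))
```

```text
2.1833 [ 0.6475 -0.1706  0.2194] 
 [[ 0.807  0.591 -0.002]
 [ 0.591 -0.807  0.001]
 [-0.001 -0.002 -1.   ]] 36.23580361074644 [-0.36 -0.5  -0.86]
```

View pics/c_wrist.png

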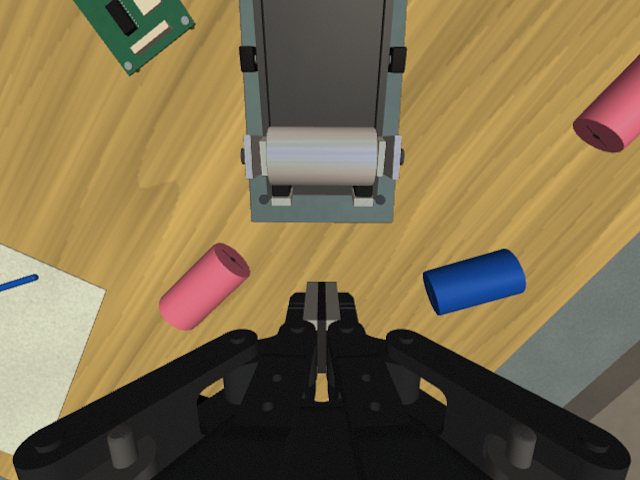

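Run:
```python
from h import *
from h import *
im=cv2.imread("pics/c_wrist.png").astype(int)
P=np.load("pw.npy");c=np.load("cams.npz");Pt,Ps=c["Pt"],c["Ps"]
tc=lambda u,v:(u/3.4+260-.35,v/3.4+165-.35)
sc=lambda u,v:(u/3.3+180-.35,v/3.3+130-.35)
print(im[100:215:3,322].sum(1)//3, im[156,230:420:4].sum(1)//3)
for z in(.05,.055,.06): print(z,onz(P,(322,156.5),z).round(4))
print("tri wrist-scene",tri(P,(322,156.5),Ps,sc(182,301)))
print("tri wrist-top",tri(P,(322,156.5),Pt,tc(488,186)))
e=[onz(P,(252,221.5),.016),onz(P,(393,221.5),.016)];print(np.round(e,4),np.linalg.norm(e[0]-e[1]),np.degrees(np.arctan2(*(e[1]-e[0])[1::-1])))
# lateral angle of roller ends
s=onz(P,(378,156.5),.057)-onz(P,(266,156.5),.057);print(np.linalg.norm(s))
```

```text
[ 68  68  68  69  66  64  65  68  66 104 137 150 156 160 165 164 174 172
 169 172 170 165 162 159 152 144 131 116  87  62  64  63 108 107 106 106
 105 104 104] [144 138 141  62 167 170  78  77 168 145 170 171 169 171 172 171 171 172
 172 172 172 172 173 171 173 174 174 174 174 174 176 175 177 175 176 178
 179 144 167  64  64 160 174  63 132 133 139 135]
0.05 [ 0.6147 -0.1238  0.05  ]
0.055 [ 0.6146 -0.1237  0.055 ]
0.06 [ 0.6144 -0.1235  0.06  ]
tri wrist-scene (array([ 0.61422133, -0.12306476,  0.05897033]), np.float64(0.0007057881728385508))
tri wrist-top (array([ 0.61331095, -0.12499198,  0.05232488]), np.float64(0.0025470478865019185))
[[ 0.5957 -0.2226  0.016 ]
 [ 0.7157 -0.1346  0.016 ]] 0.14884625527000925 36.254473997488965
0.09877313325487685
```

Run:
```python
import cv2
a=cv2.imread("pics/a_scene.png")[150:270,235:395]
cv2.imwrite("pics/d_scene.png",cv2.resize(a,None,fx=5,fy=5,interpolation=cv2.INTER_CUBIC))
```

```text
(no output)
```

View pics/d_scene.png

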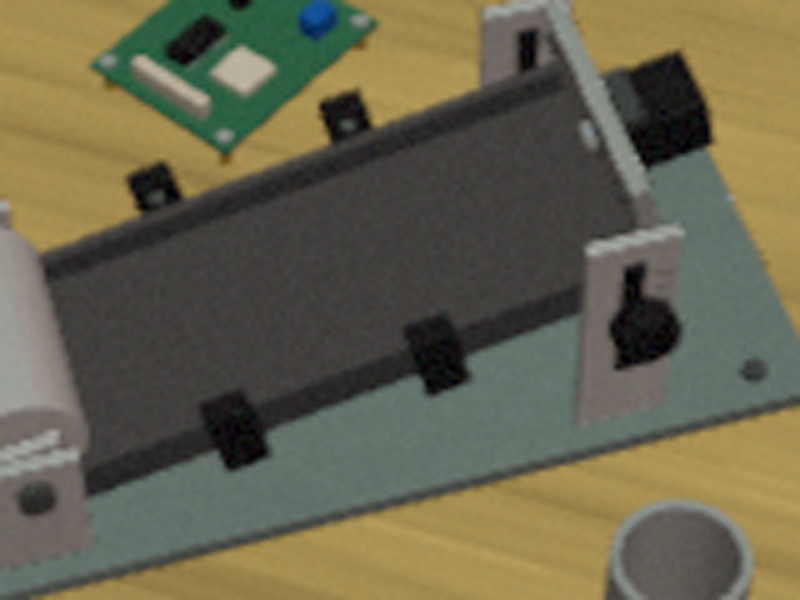

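The crop shows the rails' long edges clearly: the near rail's lower edge runs (90,495)-(580,313) and the far rail's top edge (45,258)-(480,100). These let me work out the incline.

Run:
```python
from h import *
Ps=np.load("cams.npz")["Ps"]
l=np.array([.807,.5906,0]);u=np.array([-.5906,.807,0])
dc=lambda p:(p[0]/5+235-.4,p[1]/5+150-.4)
def pl(p,lat):
    c,r=ray(Ps,p);return c+r*((lat-c@l)/(r@l))
for n,a,b,lat in[("near rail low",(90,495),(580,313),.4235+.05),("far rail top",(45,258),(480,100),.4235-.05),("near top",(95,465),(580,286),.4235+.05)]:
  for dl in(-.003,0,.003):
    A,B=pl(dc(a),lat+dl),pl(dc(b),lat+dl);print(n,dl,"zs",A[2].round(4),B[2].round(4),"s",(A@u).round(4),(B@u).round(4),"incl",np.arctan((B-A)[2]/((B-A)@u)).round(4))
# plunger at lateral centre
for p in[(585,135),(600,140)]: X=pl(dc(p),.4235);print("plunger",X.round(4),"s",(X@u).round(4), "rel roller",(X@u+.4625).round(4))
for p,dl in[((548,3),-.05),((555,3),-.05),((638,195),.05),((650,195),.05)]: X=pl(dc(p),.4235+dl);print("stop top",X.round(4),(X@u+.4625).round(4))
```

```text
near rail low -0.003 zs 0.0242 0.0624 s -0.4421 -0.2476 incl 0.1939
near rail low 0 zs 0.0284 0.0664 s -0.4423 -0.2488 incl 0.1939
near rail low 0.003 zs 0.0326 0.0704 s -0.4426 -0.25 incl 0.1939
far rail top -0.003 zs 0.0469 0.0804 s -0.4347 -0.2556 incl 0.1846
far rail top 0 zs 0.0504 0.0837 s -0.435 -0.2566 incl 0.1846
far rail top 0.003 zs 0.054 0.0871 s -0.4352 -0.2576 incl 0.1846
near top -0.003 zs 0.0422 0.0788 s -0.4383 -0.2483 incl 0.1906
near top 0 zs 0.0463 0.0828 s -0.4386 -0.2495 incl 0.1906
near top 0.003 zs 0.0504 0.0867 s -0.4389 -0.2507 incl 0.1906
plunger [0.4784 0.0634 0.1077] s -0.2314 rel roller 0.2311
plunger [0.4747 0.0684 0.1028] s -0.2252 rel roller 0.2373
stop top [0.4372 0.035  0.1291] 0.2325
stop top [0.4356 0.0373 0.1282] 0.2353
stop top [0.5176 0.0945 0.1274] 0.2331
stop top [0.5148 0.0983 0.1258] 0.2378
```

Call:
jog_arm(xyz=[[0.008, 0.006, -0.2], [0, 0, -0.3], [0, 0, -0.3], [0, 0, -0.3], [0, 0, -0.25], [0, 0, -0.15], [0, 0, -0.1], [0, 0, -0.1], [0, 0, 0]], angular=[[0, 0, 0], [0, 0, 0], [0, 0, 0], [0, 0, 0], [0, 0, 0], [0, 0, 0], [0, 0, 0], [0, 0, 0], [0, 0, 0]])

```text
t: 2.98
eef_pos: [0.6476, -0.1723, 0.0504]
ee_rot: [-2.987, -0.971, 0.001]
contact_force: [-0.1, 0.1, -0.9]
grip_width: 0.0004
```

```bash
cat > look.py <<'E'
from h import *
import sys
n=sys.argv[1]
s=bot.get_state();w=bot.snapshot("wrist");cv2.imwrite(f"pics/{n}_w.png",w["color"][:,:,::-1]);np.save(f"pw_{n}.npy",cam(w,s))
a=bot.snapshot("scene")["color"][:,:,::-1][130:290,180:420];cv2.imwrite(f"pics/{n}_s.png",cv2.resize(a,None,fx=3.3,fy=3.3,interpolation=cv2.INTER_CUBIC))
l=np.array([.807,.5906,0]);u=np.array([-.5906,.807,0]);p=np.array(s["eef_pos"]);f=np.array(s["contact_force"])
print("t",s["t"],"p",p.round(4),"s-sroller",(p@u+.4625).round(4),"lat",(p@l).round(4),"F u,l,z",(f@u).round(2),(f@l).round(2),f[2].round(2))
E
python3 look.py e
```

```text
t 2.9833 p [ 0.6476 -0.1723  0.0504] s-sroller -0.059 lat 0.4208 F u,l,z 0.17 -0.04 -0.89
```

View pics/e_s.png

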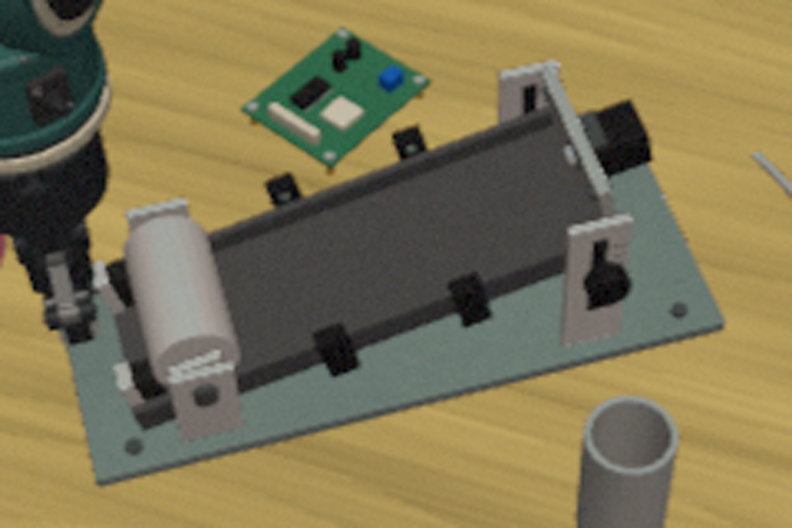

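View pics/e_w.png

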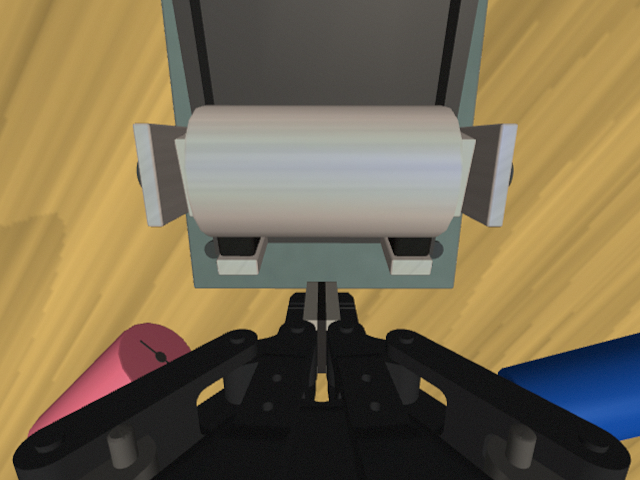

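Call:
jog_arm(xyz=[[-0.008, 0.046, 0], [-0.022, 0.046, 0], [-0.03, 0.04, 0], [-0.018, 0.024, 0], [-0.012, 0.016, 0], [-0.006, 0.008, 0], [-0.006, 0.008, 0], [-0.003, 0.004, 0], [-0.003, 0.004, 0], [0, 0, 0]], angular=[[0, 0, 0], [0, 0, 0], [0, 0, 0], [0, 0, 0], [0, 0, 0], [0, 0, 0], [0, 0, 0], [0, 0, 0], [0, 0, 0], [0, 0, 0]])

```text
t: 3.92
eef_pos: [0.6372, -0.1524, 0.0512]
ee_rot: [2.987, 0.972, -0.0]
contact_force: [0.9, 0.6, -0.9]
grip_width: 0.0
```

```bash
python3 look.py f
```

```text
t 3.9167 p [ 0.6372 -0.1524  0.0512] s-sroller -0.0368 lat 0.4242 F u,l,z -0.07 1.04 -0.88
```

View pics/f_w.png

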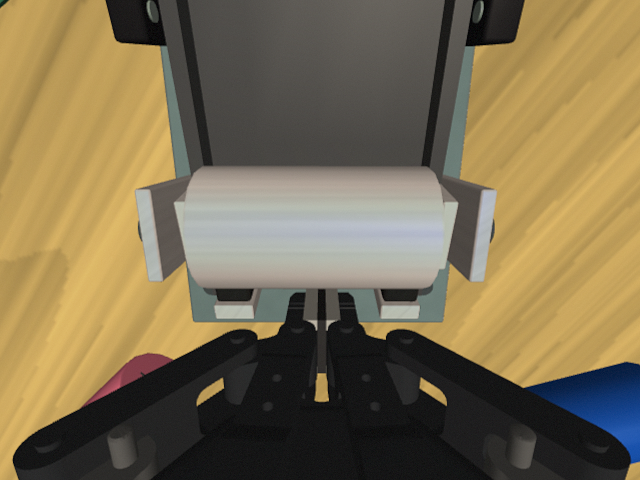

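Call:
jog_arm(xyz=[[-0.01, 0.002, 0], [-0.01, 0.002, 0], [-0.01, 0.002, 0], [-0.006, 0.008, 0], [-0.006, 0.008, 0.002], [-0.006, 0.008, 0.002], [-0.006, 0.008, 0.002], [-0.006, 0.008, 0.002], [-0.006, 0.008, 0.002], [-0.006, 0.008, 0.002]], angular=[[0, 0, 0], [0, 0, 0], [0, 0, 0], [0, 0, 0], [0, 0, 0], [0, 0, 0], [0, 0, 0], [0, 0, 0], [0, 0, 0], [0, 0, 0]])

```text
t: 4.85
eef_pos: [0.6299, -0.146, 0.0525]
ee_rot: [2.987, 0.973, -0.0]
contact_force: [2.8, -2.1, 1.7]
grip_width: -0.0001
```

```bash
python3 look.py g
```

```text
t 4.85 p [ 0.6299 -0.146   0.0525] s-sroller -0.0274 lat 0.4221 F u,l,z -3.37 1.06 1.71
```

View pics/g_w.png

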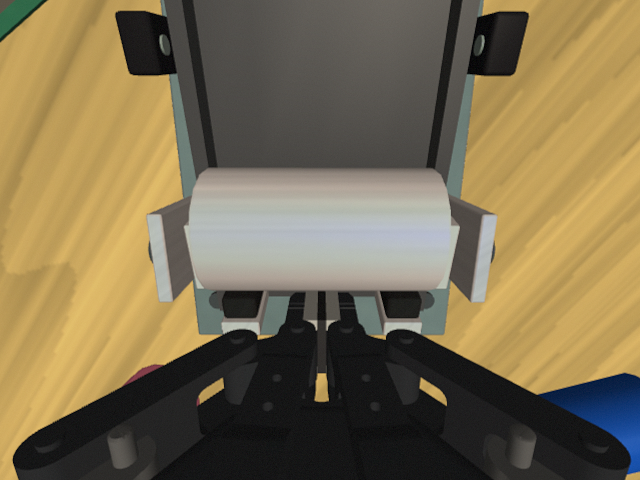

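View pics/g_s.png

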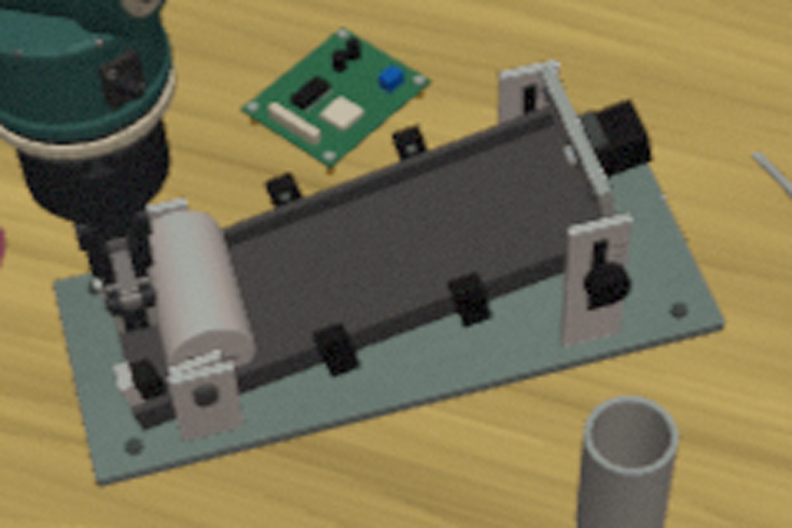

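Call:
jog_arm(xyz=[[-0.0085, 0.0113, 0.0027], [-0.0106, 0.0145, 0.0035], [-0.0106, 0.0145, 0.0035], [-0.0106, 0.0145, 0.0035], [-0.0106, 0.0145, 0.0035], [-0.0106, 0.0145, 0.0035], [-0.0106, 0.0145, 0.0035], [-0.0106, 0.0145, 0.0035], [-0.0106, 0.0145, 0.0035], [-0.0106, 0.0145, 0.0035]], angular=[[0, 0, 0], [0, 0, 0], [0, 0, 0], [0, 0, 0], [0, 0, 0], [0, 0, 0], [0, 0, 0], [0, 0, 0], [0, 0, 0], [0, 0, 0]])

```text
t: 5.78
eef_pos: [0.6195, -0.1317, 0.0559]
ee_rot: [-2.987, -0.973, 0.0]
contact_force: [1.7, -1.9, 2.2]
grip_width: -0.0002
```

Call:
jog_arm(xyz=[[-0.0106, 0.0145, 0.0035], [-0.0106, 0.0145, 0.0035], [-0.0106, 0.0145, 0.0035], [-0.0106, 0.0145, 0.0035], [-0.0106, 0.0145, 0.0035], [-0.0106, 0.0145, 0.0035], [-0.0106, 0.0145, 0.0035], [-0.0106, 0.0145, 0.0035], [-0.0106, 0.0145, 0.0035], [-0.0106, 0.0145, 0.0035]], angular=[[0, 0, 0], [0, 0, 0], [0, 0, 0], [0, 0, 0], [0, 0, 0], [0, 0, 0], [0, 0, 0], [0, 0, 0], [0, 0, 0], [0, 0, 0]])

```text
t: 6.62
eef_pos: [0.6089, -0.1173, 0.0594]
ee_rot: [2.987, 0.973, -0.0]
contact_force: [1.6, -2.9, 0.7]
grip_width: 0.0
```

```bash
python3 look.py h
```

```text
t 6.6167 p [ 0.6089 -0.1173  0.0594] s-sroller 0.0083 lat 0.4221 F u,l,z -3.29 -0.38 0.66
```

View pics/h_w.png

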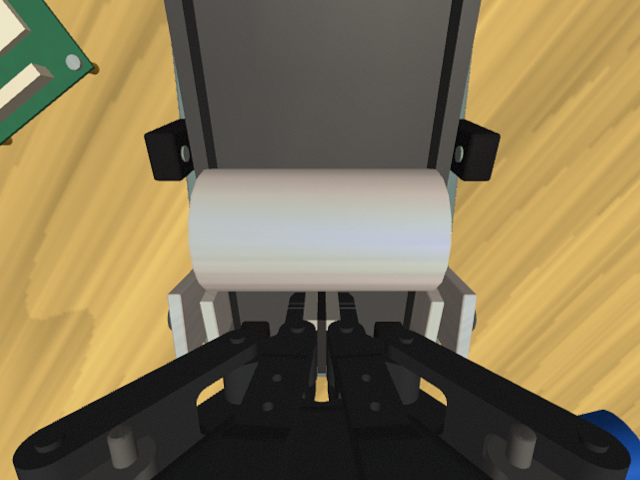

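View pics/h_s.png

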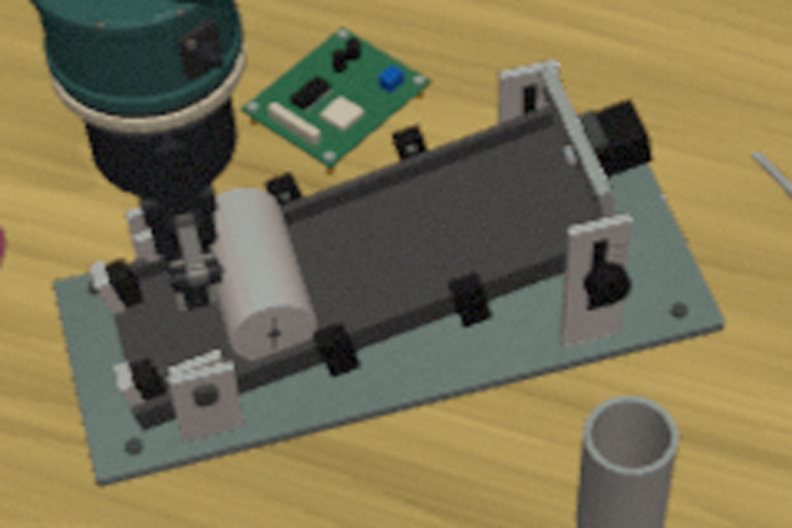

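Call:
jog_arm(xyz=[[-0.0106, 0.0145, 0.0035], [-0.0106, 0.0145, 0.0035], [-0.0106, 0.0145, 0.0035], [-0.0106, 0.0145, 0.0035], [-0.0106, 0.0145, 0.0035], [-0.0106, 0.0145, 0.0035], [-0.0106, 0.0145, 0.0035], [-0.0106, 0.0145, 0.0035], [-0.0106, 0.0145, 0.0035], [-0.0106, 0.0145, 0.0035]], angular=[[0, 0, 0], [0, 0, 0], [0, 0, 0], [0, 0, 0], [0, 0, 0], [0, 0, 0], [0, 0, 0], [0, 0, 0], [0, 0, 0], [0, 0, 0]])

```text
t: 7.55
eef_pos: [0.5983, -0.1028, 0.0629]
ee_rot: [2.987, 0.973, -0.0]
contact_force: [1.6, -2.6, 1.5]
grip_width: -0.0001
```

Call:
jog_arm(xyz=[[-0.0106, 0.0145, 0.0035], [-0.0106, 0.0145, 0.0035], [-0.0106, 0.0145, 0.0035], [-0.0106, 0.0145, 0.0035], [-0.0106, 0.0145, 0.0035], [-0.0106, 0.0145, 0.0035], [-0.0106, 0.0145, 0.0035], [-0.0106, 0.0145, 0.0035], [-0.0106, 0.0145, 0.0035], [-0.0106, 0.0145, 0.0035]], angular=[[0, 0, 0], [0, 0, 0], [0, 0, 0], [0, 0, 0], [0, 0, 0], [0, 0, 0], [0, 0, 0], [0, 0, 0], [0, 0, 0], [0, 0, 0]])

```text
t: 8.38
eef_pos: [0.5877, -0.0883, 0.0664]
ee_rot: [2.987, 0.973, -0.0]
contact_force: [2.2, -2.0, 1.4]
grip_width: 0.0
```

Call:
jog_arm(xyz=[[-0.0106, 0.0145, 0.0035], [-0.0106, 0.0145, 0.0035], [-0.0106, 0.0145, 0.0035], [-0.0106, 0.0145, 0.0035], [-0.0106, 0.0145, 0.0035], [-0.0106, 0.0145, 0.0035], [-0.0106, 0.0145, 0.0035], [-0.0106, 0.0145, 0.0035], [-0.0106, 0.0145, 0.0035], [-0.0106, 0.0145, 0.0035]], angular=[[0, 0, 0], [0, 0, 0], [0, 0, 0], [0, 0, 0], [0, 0, 0], [0, 0, 0], [0, 0, 0], [0, 0, 0], [0, 0, 0], [0, 0, 0]])

```text
t: 9.22
eef_pos: [0.5771, -0.0738, 0.0699]
ee_rot: [2.987, 0.973, -0.0]
contact_force: [1.6, -3.1, 2.0]
grip_width: -0.0
```

Call:
jog_arm(xyz=[[-0.0106, 0.0145, 0.0035], [-0.0106, 0.0145, 0.0035], [-0.0106, 0.0145, 0.0035], [-0.0106, 0.0145, 0.0035], [-0.0106, 0.0145, 0.0035], [-0.0106, 0.0145, 0.0035], [-0.0106, 0.0145, 0.0035], [-0.0106, 0.0145, 0.0035], [-0.0106, 0.0145, 0.0035], [-0.0106, 0.0145, 0.0035]], angular=[[0, 0, 0], [0, 0, 0], [0, 0, 0], [0, 0, 0], [0, 0, 0], [0, 0, 0], [0, 0, 0], [0, 0, 0], [0, 0, 0], [0, 0, 0]])

```text
t: 10.05
eef_pos: [0.5665, -0.0593, 0.0734]
ee_rot: [2.987, 0.973, -0.0]
contact_force: [1.9, -2.4, 1.9]
grip_width: -0.0
```

```bash
python3 look.py i
```

```text
t 10.05 p [ 0.5665 -0.0593  0.0734] s-sroller 0.0801 lat 0.4221 F u,l,z -3.08 0.1 1.89
```

View pics/i_w.png

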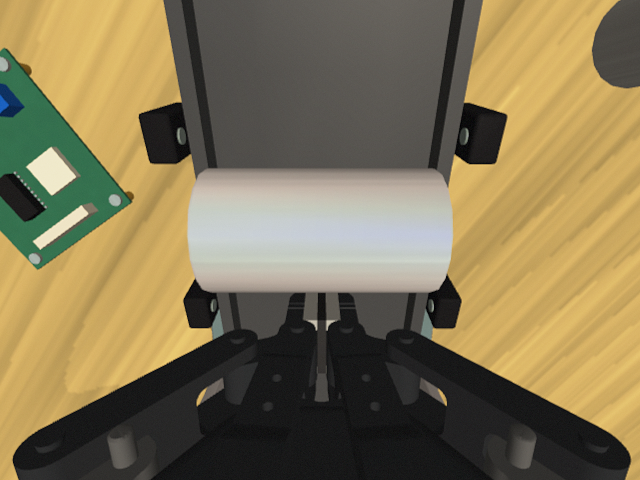

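View pics/i_s.png

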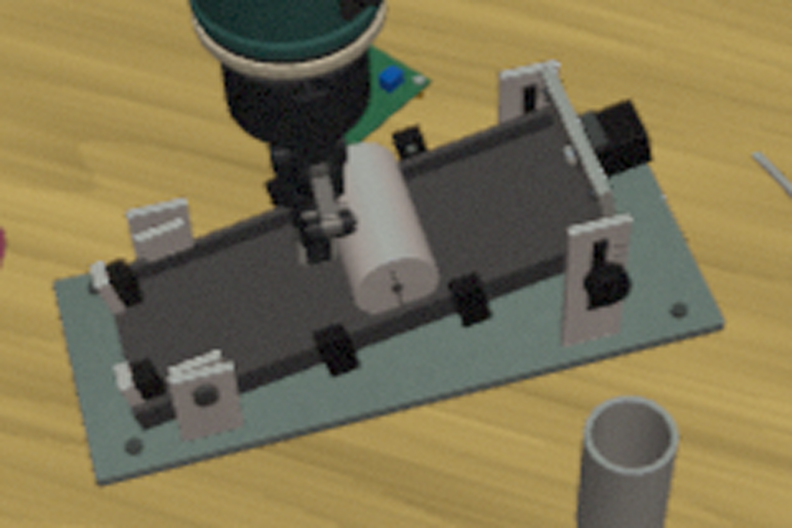

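Midway: the roller sits square and central in the wrist view (189–452, 169–292) and hasn't shifted against the fingers. I'll carry on.

Call:
jog_arm(xyz=[[-0.0106, 0.0145, 0.0035], [-0.0106, 0.0145, 0.0035], [-0.0106, 0.0145, 0.0035], [-0.0106, 0.0145, 0.0035], [-0.0106, 0.0145, 0.0035], [-0.0106, 0.0145, 0.0035], [-0.0106, 0.0145, 0.0035], [-0.0106, 0.0145, 0.0035], [-0.0106, 0.0145, 0.0035], [-0.0106, 0.0145, 0.0035]], angular=[[0, 0, 0], [0, 0, 0], [0, 0, 0], [0, 0, 0], [0, 0, 0], [0, 0, 0], [0, 0, 0], [0, 0, 0], [0, 0, 0], [0, 0, 0]])

```text
t: 10.98
eef_pos: [0.5559, -0.0448, 0.0769]
ee_rot: [2.987, 0.973, -0.0]
contact_force: [1.7, -2.5, 1.8]
grip_width: -0.0002
```

Call:
jog_arm(xyz=[[-0.0106, 0.0145, 0.0035], [-0.0106, 0.0145, 0.0035], [-0.0106, 0.0145, 0.0035], [-0.0106, 0.0145, 0.0035], [-0.0106, 0.0145, 0.0035], [-0.0106, 0.0145, 0.0035], [-0.0106, 0.0145, 0.0035], [-0.0106, 0.0145, 0.0035], [-0.0106, 0.0145, 0.0035], [-0.0106, 0.0145, 0.0035]], angular=[[0, 0, 0], [0, 0, 0], [0, 0, 0], [0, 0, 0], [0, 0, 0], [0, 0, 0], [0, 0, 0], [0, 0, 0], [0, 0, 0], [0, 0, 0]])

```text
t: 11.82
eef_pos: [0.5453, -0.0303, 0.0804]
ee_rot: [2.987, 0.973, -0.0]
contact_force: [1.9, -2.5, 1.5]
grip_width: -0.0004
```

Call:
jog_arm(xyz=[[-0.0106, 0.0145, 0.0035], [-0.0106, 0.0145, 0.0035], [-0.0106, 0.0145, 0.0035], [-0.0106, 0.0145, 0.0035], [-0.0106, 0.0145, 0.0035], [-0.0106, 0.0145, 0.0035], [-0.0106, 0.0145, 0.0035], [-0.0106, 0.0145, 0.0035], [-0.0106, 0.0145, 0.0035], [-0.0106, 0.0145, 0.0035]], angular=[[0, 0, 0], [0, 0, 0], [0, 0, 0], [0, 0, 0], [0, 0, 0], [0, 0, 0], [0, 0, 0], [0, 0, 0], [0, 0, 0], [0, 0, 0]])

```text
t: 12.65
eef_pos: [0.5347, -0.0158, 0.0839]
ee_rot: [2.987, 0.973, -0.0]
contact_force: [1.3, -1.5, 1.7]
grip_width: -0.0002
```

Call:
jog_arm(xyz=[[-0.0106, 0.0145, 0.0035], [-0.0106, 0.0145, 0.0035], [-0.0106, 0.0145, 0.0035], [-0.0106, 0.0145, 0.0035], [-0.0106, 0.0145, 0.0035], [-0.0106, 0.0145, 0.0035], [-0.0106, 0.0145, 0.0035], [-0.0106, 0.0145, 0.0035], [-0.0085, 0.0113, 0.0027], [-0.006, 0.008, 0.002]], angular=[[0, 0, 0], [0, 0, 0], [0, 0, 0], [0, 0, 0], [0, 0, 0], [0, 0, 0], [0, 0, 0], [0, 0, 0], [0, 0, 0], [0, 0, 0]])

```text
t: 13.48
eef_pos: [0.5248, -0.0022, 0.0872]
ee_rot: [2.987, 0.973, -0.0]
contact_force: [1.5, -2.6, 1.6]
grip_width: 0.0001
```

```bash
python3 look.py j
```

```text
t 13.4833 p [ 0.5248 -0.0022  0.0872] s-sroller 0.1508 lat 0.4222 F u,l,z -2.99 -0.27 1.58
```

View pics/j_w.png

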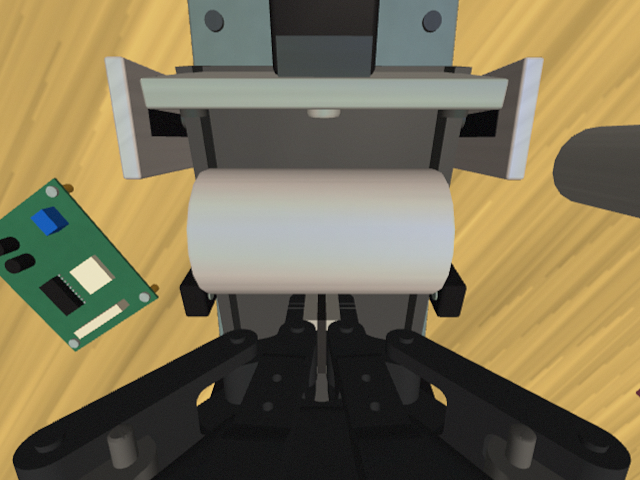

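View pics/j_s.png

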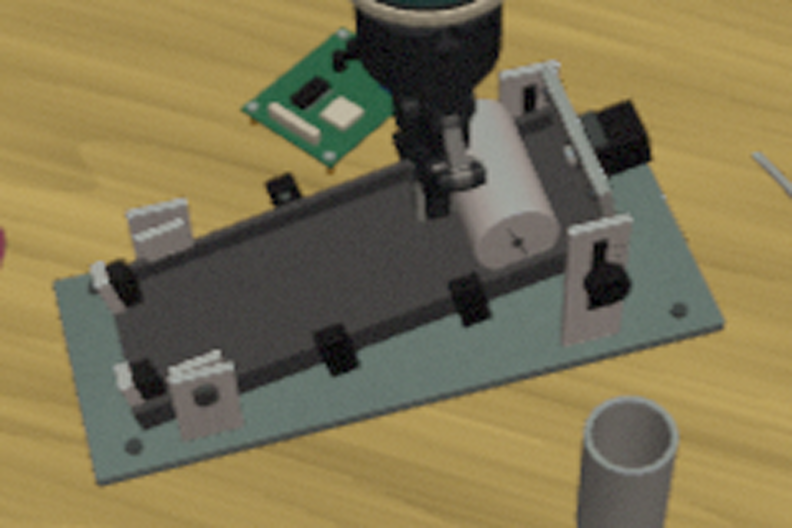

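The stop's face edge is at v≈108, the roller's front at v≈169, and the plunger (323,112) lines up with the fingers at 322. About 20–24 mm remain.

Call:
jog_arm(xyz=[[-0.0089, 0.0121, 0.0029], [-0.0089, 0.0121, 0.0029], [-0.0089, 0.0121, 0.0029], [-0.0089, 0.0121, 0.0029], [-0.0089, 0.0121, 0.0029], [-0.0089, 0.0121, 0.0029], [-0.0089, 0.0121, 0.0029], [-0.0089, 0.0121, 0.0029], [-0.006, 0.008, 0.002], [-0.0059, 0.0081, 0.0019]], angular=[[0, 0, 0], [0, 0, 0], [0, 0, 0], [0, 0, 0], [0, 0, 0], [0, 0, 0], [0, 0, 0], [0, 0, 0], [0, 0, 0], [0, 0, 0]])

```text
t: 14.42
eef_pos: [0.5165, 0.009, 0.0899]
ee_rot: [2.987, 0.973, -0.0]
contact_force: [1.7, -2.9, 2.0]
grip_width: -0.0002
```

```bash
python3 look.py k
```

```text
t 14.4167 p [0.5165 0.009  0.0899] s-sroller 0.1647 lat 0.4221 F u,l,z -3.33 -0.29 2.01
```

View pics/k_w.png

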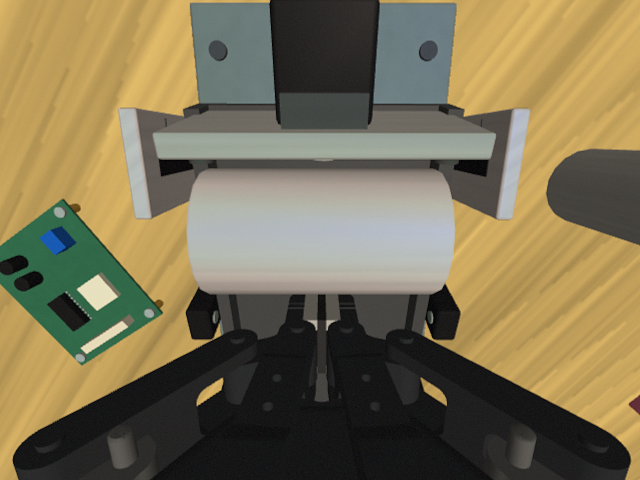

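Call:
jog_arm(xyz=[[-0.0035, 0.0048, 0.0012], [-0.0035, 0.0048, 0.0012], [-0.0035, 0.0048, 0.0012], [-0.0035, 0.0048, 0.0012], [-0.0035, 0.0048, 0.0012], [-0.0035, 0.0048, 0.0012], [-0.0035, 0.0048, 0.0012], [-0.0035, 0.0048, 0.0012], [-0.0035, 0.0048, 0.0012], [-0.0035, 0.0048, 0.0012]], angular=[[0, 0, 0], [0, 0, 0], [0, 0, 0], [0, 0, 0], [0, 0, 0], [0, 0, 0], [0, 0, 0], [0, 0, 0], [0, 0, 0], [0, 0, 0]])

```text
t: 15.35
eef_pos: [0.5131, 0.0136, 0.0911]
ee_rot: [2.987, 0.972, 0.0]
contact_force: [3.0, -3.1, 2.1]
grip_width: -0.0003
```

```bash
python3 look.py l
```

```text
t 15.35 p [0.5131 0.0136 0.0911] s-sroller 0.1705 lat 0.4221 F u,l,z -4.29 0.59 2.13
```

View pics/l_w.png

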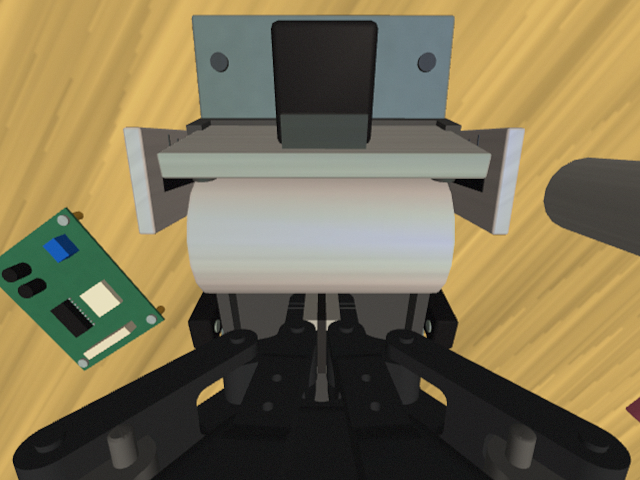

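Call:
jog_arm(xyz=[[-0.0024, 0.0032, 0.0008], [-0.0024, 0.0032, 0.0008], [-0.0024, 0.0032, 0.0008], [-0.0024, 0.0032, 0.0008], [-0.0024, 0.0032, 0.0008]], angular=[[0, 0, 0], [0, 0, 0], [0, 0, 0], [0, 0, 0], [0, 0, 0]])

```text
t: 15.87
eef_pos: [0.5119, 0.0152, 0.0915]
ee_rot: [2.987, 0.972, 0.0]
contact_force: [4.2, -4.9, 2.8]
grip_width: 0.0003
```

Call:
jog_arm(xyz=[[-0.0024, 0.0032, 0.0008], [-0.0024, 0.0032, 0.0008], [-0.0024, 0.0032, 0.0008]], angular=[[0, 0, 0], [0, 0, 0], [0, 0, 0]])

```text
t: 16.12
eef_pos: [0.5112, 0.0162, 0.0918]
ee_rot: [2.987, 0.972, 0.0]
contact_force: [2.8, -4.0, 1.9]
grip_width: -0.0001
```

```bash
python3 look.py m
```

```text
t 16.1167 p [0.5112 0.0162 0.0918] s-sroller 0.1736 lat 0.4221 F u,l,z -4.9 -0.14 1.95
```

View pics/m_w.png

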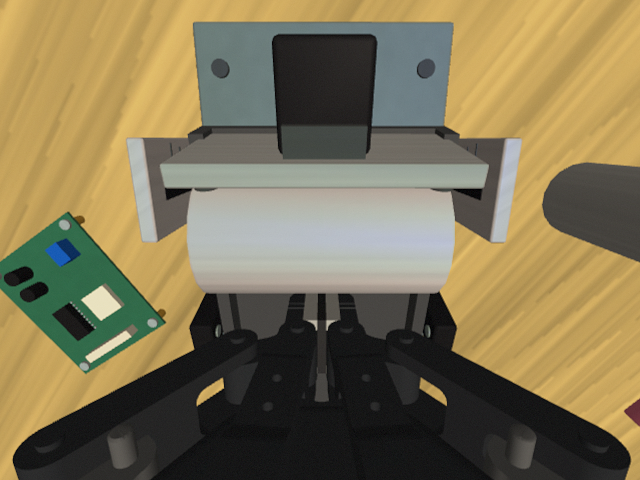

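Call:
jog_arm(xyz=[[-0.0018, 0.0024, 0.0006], [-0.0018, 0.0024, 0.0006], [-0.0018, 0.0024, 0.0006]], angular=[[0, 0, 0], [0, 0, 0], [0, 0, 0]])

```text
t: 16.47
eef_pos: [0.5107, 0.0169, 0.0919]
ee_rot: [2.987, 0.972, 0.0]
contact_force: [2.9, -3.9, 0.6]
grip_width: 0.0002
```

Call:
jog_arm(xyz=[[-0.0018, 0.0024, 0.0006], [-0.0018, 0.0024, 0.0006]], angular=[[0, 0, 0], [0, 0, 0]])

```text
t: 16.63
eef_pos: [0.5106, 0.017, 0.092]
ee_rot: [2.987, 0.972, 0.001]
contact_force: [7.4, -8.4, -1.6]
grip_width: 0.0001
```

```bash
python3 look.py n
```

```text
t 16.6333 p [0.5106 0.017  0.092 ] s-sroller 0.1746 lat 0.4221 F u,l,z -11.16 1.04 -1.63
```

The push force jumped from about 5 N to 11 N at s=0.1746 m, where I predicted home at 0.175 m. I'll hold and check the pictures.

Call:
jog_arm(xyz=[[0, 0, 0], [0, 0, 0], [0, 0, 0], [0, 0, 0]], angular=[[0, 0, 0], [0, 0, 0], [0, 0, 0], [0, 0, 0]])

```text
t: 17.07
eef_pos: [0.5106, 0.0169, 0.092]
ee_rot: [2.987, 0.972, 0.001]
contact_force: [6.0, -5.7, -0.8]
grip_width: 0.0002
```

```bash
python3 look.py o
```

```text
t 17.0667 p [0.5106 0.0169 0.092 ] s-sroller 0.1746 lat 0.4221 F u,l,z -8.18 1.48 -0.82
```

View pics/o_w.png

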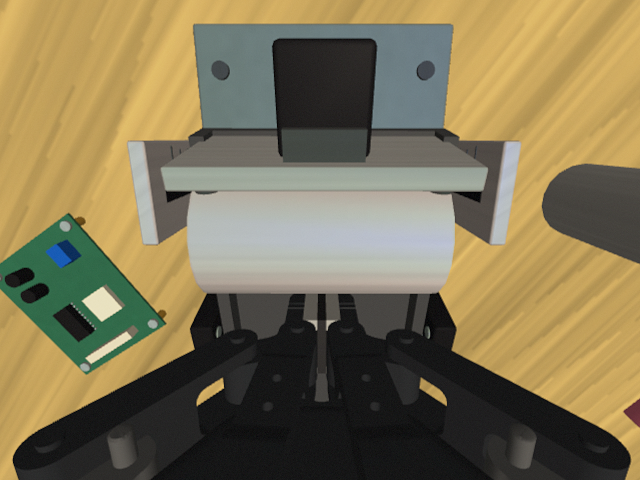

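View pics/o_s.png

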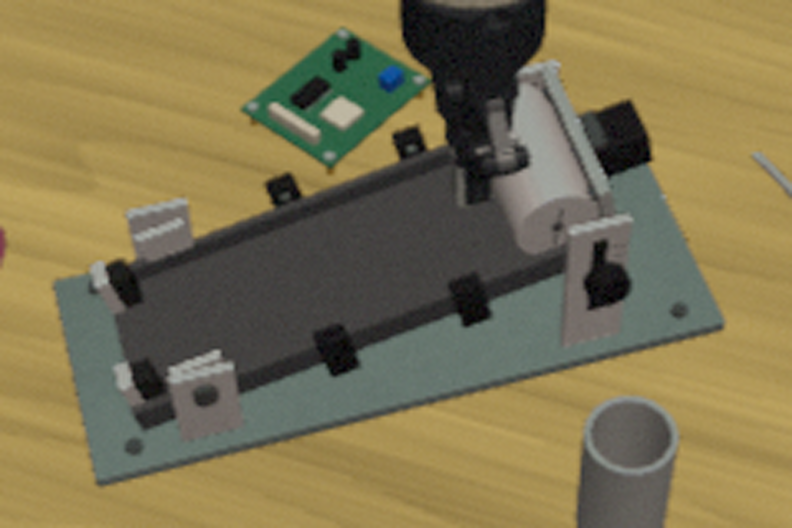

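Call:
jog_arm(xyz=[[0, 0, 0], [0, 0, 0], [0, 0, 0], [0, 0, 0], [0, 0, 0], [0, 0, 0], [0, 0, 0], [0, 0, 0]], angular=[[0, 0, 0], [0, 0, 0], [0, 0, 0], [0, 0, 0], [0, 0, 0], [0, 0, 0], [0, 0, 0], [0, 0, 0]])

```text
t: 17.83
eef_pos: [0.5106, 0.0169, 0.092]
ee_rot: [2.987, 0.972, 0.001]
contact_force: [5.2, -7.2, -0.6]
grip_width: -0.0002
```

The pose hasn't moved and the push is a steady 9 N or so against the stop, so I'm handing it in while still holding the roller.

```bash
python3 -c "
from rig import bot
print(bot.job_done())
s=bot.get_state();print(s['t'],s['eef_pos'],s['contact_force'])"
```

```text
the job is handed in; nothing more can be done
None
the job is handed in; nothing more can be done
```

The roller is home against the stop plate, and I handed the job in at about 17.8 s with the shut fingertips still holding it there. I pushed it up from the low end at about 20 mm/s, slowing to 4–7 mm/s near the stop.

**Last checks:**
- **Position:** the roller travelled about 214–215 mm up the slope, against the stated 215 mm. In the final wrist view it is square, centred to about 1 mm, and up against the plate.
- **Force:** the push rose from about 3 N to 5 N as the start switch went in, then jumped to about 11 N at the plate. It settled at about 8–9 N and the arm did not move for over a second.
- **Switch:** the plunger is hidden behind the roller at the end, so "pressed in" rests on the force and position readings, not on a picture.
- **Other things on the table:** I steered clear of them. The tube and board looked unmoved in the last pictures; the screwdriver was mostly out of frame.

**Disagreements:**
- The top and scene cameras differed by about 5 mm on the rig's position, so I used the wrist view for alignment.
- The incline came out between 0.185 and 0.194 rad depending on the edge measured. I used 0.19 rad, and the roller stayed steady against the fingers all the way up.

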